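Put the crooked dish lid straight

TASK

One of the three covered dishes has its lid on crooked: find it and take that lid by its sloping flap. First tip its flap edge up about 3 cm while the opposite edge still rests on the dish, then lift the lid a finger's width clear, and lower it gently back, centred, so that it sits flat down all round; let go. Leave alone the two lids that sit straight, and do not shift the dishes or the other things.

Things in the scene. Friction and masses are not known exactly. Their poses are not given: they have to be found in the camera images.
- dish_1: one of three like shallow round dishes, white ceramic, loose, 116 mm across outside, 30 mm high, wall 4 mm, open on top, about 0.7 kg. Origin: centre of its underside (on the worktop, z = 0), z up. Any lid may be on any dish: numbers do not match. A cabinet hangs over the worktop beyond x = 0.62 m, left of y = 0: keep the arm in front of it.
- lid_1: one of three like grey plastic lids, loose, 0.12 kg: disc 129 mm across, 4 thick, skirt hanging 6 mm below its edge, sloping grip flap on its -x side. Origin: centre of the disc's underside; z normal to the disc, up. Straight: disc level, origin 30 mm up over a dish's centre, skirt round the dish. Crooked: skirt up on the rim, origin 15 to 30 mm off centre, disc leaning 4 to 8 degrees.
- flap_1 (a point): where to pinch lid 1's flap, through its 8 mm, tool leaning as the flap leans: mid-plane, 26 mm up from the root, lid frame (-77, 0, 23) mm. Flap: flat plate 92 mm wide (y), 8 thick, 40 long, root at (-62, 0, 2) on the rim, leaning outward 35 degrees from lid +z, along (-0.574, 0, 0.819). It faces the robot's right (-y), turned up to 0.65 rad toward the robot. Axes as the lid's.
- near_1 (a point): underside of lid 1's disc at its flap-side edge, (-60, 0, 0) mm in the lid's frame. The skirt is 122 mm across inside: it goes round a dish with 3 mm to spare on every side
- far_1 (a point): underside of lid 1's disc at the edge across from the flap, (60, 0, 0) mm in the lid's frame; 30 mm high when the lid sits straight
- dish_2: one of three like shallow round dishes, white ceramic, loose, 116 mm across outside, 30 mm high, wall 4 mm, open on top, about 0.7 kg. Origin: centre of its underside (on the worktop, z = 0), z up. Any lid may be on any dish: numbers do not match. A cabinet hangs over the worktop beyond x = 0.62 m, left of y = 0: keep the arm in front of it.
- lid_2: one of three like grey plastic lids, loose, 0.12 kg: disc 129 mm across, 4 thick, skirt hanging 6 mm below its edge, sloping grip flap on its -x side. Origin: centre of the disc's underside; z normal to the disc, up. Straight: disc level, origin 30 mm up over a dish's centre, skirt round the dish. Crooked: skirt up on the rim, origin 15 to 30 mm off centre, disc leaning 4 to 8 degrees.
- flap_2 (a point): where to pinch lid 2's flap, through its 8 mm, tool leaning as the flap leans: mid-plane, 26 mm up from the root, lid frame (-77, 0, 23) mm. Flap: flat plate 92 mm wide (y), 8 thick, 40 long, root at (-62, 0, 2) on the rim, leaning outward 35 degrees from lid +z, along (-0.574, 0, 0.819). It faces the robot's right (-y), turned up to 0.65 rad toward the robot. Axes as the lid's.
- near_2 (a point): underside of lid 2's disc at its flap-side edge, (-60, 0, 0) mm in the lid's frame. The skirt is 122 mm across inside: it goes round a dish with 3 mm to spare on every side
- far_2 (a point): underside of lid 2's disc at the edge across from the flap, (60, 0, 0) mm in the lid's frame; 30 mm high when the lid sits straight
- dish_3: one of three like shallow round dishes, white ceramic, loose, 116 mm across outside, 30 mm high, wall 4 mm, open on top, about 0.7 kg. Origin: centre of its underside (on the worktop, z = 0), z up. Any lid may be on any dish: numbers do not match. A cabinet hangs over the worktop beyond x = 0.62 m, left of y = 0: keep the arm in front of it.
- lid_3: one of three like grey plastic lids, loose, 0.12 kg: disc 129 mm across, 4 thick, skirt hanging 6 mm below its edge, sloping grip flap on its -x side. Origin: centre of the disc's underside; z normal to the disc, up. Straight: disc level, origin 30 mm up over a dish's centre, skirt round the dish. Crooked: skirt up on the rim, origin 15 to 30 mm off centre, disc leaning 4 to 8 degrees.
- flap_3 (a point): where to pinch lid 3's flap, through its 8 mm, tool leaning as the flap leans: mid-plane, 26 mm up from the root, lid frame (-77, 0, 23) mm. Flap: flat plate 92 mm wide (y), 8 thick, 40 long, root at (-62, 0, 2) on the rim, leaning outward 35 degrees from lid +z, along (-0.574, 0, 0.819). It faces the robot's right (-y), turned up to 0.65 rad toward the robot. Axes as the lid's.
- near_3 (a point): underside of lid 3's disc at its flap-side edge, (-60, 0, 0) mm in the lid's frame. The skirt is 122 mm across inside: it goes round a dish with 3 mm to spare on every side
- far_3 (a point): underside of lid 3's disc at the edge across from the flap, (60, 0, 0) mm in the lid's frame; 30 mm high when the lid sits straight
- peg_1: white clothes peg, 15 x 72 x 12 mm, a loose bystander to be left alone; origin: centre of its underside
- peg_2: wooden clothes peg, 15 x 72 x 12 mm, a loose bystander to be left alone; origin: centre of its underside
There are look-alikes about, which are no part of the job. Leave any orange look-alike of the lid_1 alone.

How it is judged:
On the way, in this order (a step that is already met when the one before it is completed fails the run):
1. the crooked lid's flap-side edge is 22 mm or more above rim height while its far edge rests on the dish (at most 10 mm above rim height); the other two lids straight (((height (world z) of near_1 above 0.052 m and height (world z) of far_1 below 0.04 m and angle between each of lid_2, lid_3's own z axis and vertical below 0.05 rad) or (height (world z) of near_2 above 0.052 m and height (world z) of far_2 below 0.04 m and angle between each of lid_1, lid_3's own z axis and vertical below 0.05 rad) or (height (world z) of near_3 above 0.052 m and height (world z) of far_3 below 0.04 m and angle between each of lid_1, lid_2's own z axis and vertical below 0.05 rad))), for 0.1 s.
2. that lid is wholly clear of the dishes, both edges at least 12 mm above rim height, the other two straight (((height (world z) of each of near_1, far_1 above 0.042 m and contact force between lid_1 and dish_1 below 0.05 N and contact force between lid_1 and dish_2 below 0.05 N and contact force between lid_1 and dish_3 below 0.05 N and angle between each of lid_2, lid_3's own z axis and vertical below 0.05 rad) or (height (world z) of each of near_2, far_2 above 0.042 m and contact force between lid_2 and dish_1 below 0.05 N and contact force between lid_2 and dish_2 below 0.05 N and contact force between lid_2 and dish_3 below 0.05 N and angle between each of lid_1, lid_3's own z axis and vertical below 0.05 rad) or (height (world z) of each of near_3, far_3 above 0.042 m and contact force between lid_3 and dish_1 below 0.05 N and contact force between lid_3 and dish_2 below 0.05 N and contact force between lid_3 and dish_3 below 0.05 N and angle between each of lid_1, lid_2's own z axis and vertical below 0.05 rad))), for 0.1 s.
At the end, for the whole second after the job is handed in: Every lid sits on a dish, level within 2 degrees, within 5.5 mm of the dish's centre, its disc down on the rim within 2 mm, released and at rest; no dish has moved more than 25 mm and neither clothes peg more than 30 mm (angle between each of lid_1, lid_2, lid_3's own z axis and vertical below 0.035 rad and ((horizontal distance between lid_1 and dish_1 below 0.0055 m and z of lid_1 in the frame of dish_1 below 0.032 m) or (horizontal distance between lid_1 and dish_2 below 0.0055 m and z of lid_1 in the frame of dish_2 below 0.032 m) or (horizontal distance between lid_1 and dish_3 below 0.0055 m and z of lid_1 in the frame of dish_3 below 0.032 m)) and ((horizontal distance between lid_2 and dish_1 below 0.0055 m and z of lid_2 in the frame of dish_1 below 0.032 m) or (horizontal distance between lid_2 and dish_2 below 0.0055 m and z of lid_2 in the frame of dish_2 below 0.032 m) or (horizontal distance between lid_2 and dish_3 below 0.0055 m and z of lid_2 in the frame of dish_3 below 0.032 m)) and ((horizontal distance between lid_3 and dish_1 below 0.0055 m and z of lid_3 in the frame of dish_1 below 0.032 m) or (horizontal distance between lid_3 and dish_2 below 0.0055 m and z of lid_3 in the frame of dish_2 below 0.032 m) or (horizontal distance between lid_3 and dish_3 below 0.0055 m and z of lid_3 in the frame of dish_3 below 0.032 m)) and linear speed of each of lid_1, lid_2, lid_3 below 0.02 m/s and distance of each of dish_1, dish_2, dish_3 from where it was at the start of the episode below 0.025 m and distance of each of peg_1, peg_2 from where it was at the start of the episode below 0.03 m); the robot touches nothing.
It fails at once if a lid that lay straight was raised (over 20 mm above rim height) while another lid is crooked ((height (world z) of lid_1 above 0.05 m and angle between any of lid_2, lid_3's own z axis and vertical above 0.05 rad) or (height (world z) of lid_2 above 0.05 m and angle between any of lid_1, lid_3's own z axis and vertical above 0.05 rad) or (height (world z) of lid_3 above 0.05 m and angle between any of lid_1, lid_2's own z axis and vertical above 0.05 rad)).
It fails at once if a lid was raised more than 110 mm above rim height, far more than just clear (height (world z) of any of lid_1, lid_2, lid_3 above 0.14 m).
It fails at once if a lid was dropped or flung (over 0.6 m/s) (linear speed of any of lid_1, lid_2, lid_3 above 0.6 m/s).
It fails at once if a dish was shoved more than 40 mm (distance of any of dish_1, dish_2, dish_3 from where it was at the start of the episode above 0.04 m).
It also fails if it takes over 48 s, if anything falls off the work surface, if the arm or the gripper's body presses on something with over 40 N, if the wrist force passes 120 N, or if a joint passes its speed limit or range.

ROBOT

A 6-joint arm with a two-finger parallel gripper is mounted at the origin on a cart in front of the work surface, level with it; the furniture and walls round the work are solid. World frame = base frame: x ahead of the robot, y to its left, z up, the work surface at z = 0. Lengths are in m, angles in rad, forces in N, time in s.
With the tool pointing down it reaches from about 0.375 to 0.9 m from the base axis. Payload 3.1 kg.
Tool frame: the origin (TCP) lies at the very end of the fingers, on their centre line; the grasp point (between the pads) lies 19 mm behind it; z points along the fingers, y is the line along which they close (so a half turn about z gives the same grasp; the last joint's range is limited). The gripper opens to 87 mm and grips with 3 to 60 N. Pads are 19 mm wide; open, the fingers measure 117 mm over their backs; the gripper's body (75 mm by 190 mm) begins 51 mm behind the grasp point.
Start: joints at [-1.286, 0.527, 1.433, -0, 1.181, -0.178], TCP at [0.279, -0.559, 0.223] pointing down, gripper open.
Joint ranges: [-3.08, 3.08], [-0.75, 2.2], [0.22, 2.44], [-1.43, 4.57], [0, 2.65], [-2.85, 2.85]. Speed limits (rad/s): [2.79, 2.79, 3.14, 3.14, 3.14, 3.14].

INTERFACE

Orientations are given as a unit quaternion [x, y, z, w].
In Python, from rig import robot gives the robot as it stands. The module is installed in compiled form; this text tells all that it offers.
- The arm moves only by the tool play_rows, never from a script. Its argument "steps" is one flat list of numbers, 5 for each row, row after row: the opening, from -1 (shut) to 1 (fully open), then the shift along the tool's x, y, z as a fraction of full scale, then the turn about the tool's z as a fraction of full scale. In form: [claw, tx, ty, tz, twist, claw, tx, ty, tz, twist, ...]. A call has exactly 10 rows; each row shifts and turns the commanded pose from where the row before left it, along the tool's axes as they then stand; what a row does not reach is not made up. Full scale, the value 1, is 0.03 m for a shift and 0.1 rad for a turn. A row lasts 1/10 s, in which the tool goes at most 50 mm and 8.59 degrees, less where a joint would pass 70% of its speed; a pose out of reach is approached as far as the arm can. A call with a number of a shift or a turn outside -1 to 1 is refused whole. A call with a gripper value outside its range is refused whole. The fingers move at their own pace and stop on an object; "grip_force" is the grip in N (left out, the last holds). Time passes only in rows, so rows that do not move let the fingers close, or fill a call up. It gives the time, the measured TCP pose, the force, the opening and the grip force at its end, in the units of the state.
- robot.get_obs(): the state, without advancing time (a new reading comes with each control period).
- robot.camera(name): name is "scene" or "top" or "wrist"; returns a dict with "image" (420x560x3 uint8, red, green, blue), "mtx" (3x3 intrinsics, pixels), "rvec" (rotation vector, rad) and "tvec" (3), from world to camera coordinates, as OpenCV has them. Camera axes: x right, y down, z forward; pixel columns grow to the right and rows downward; lengths in m; the calibration is good to about 2 mm. A picture is of the moment at which its call begins. There is no depth.
- robot.hand_in(): hands the job in; it is judged then, once.
The state is a dict: "time": time; "q": joint angles; "joint_velocities": joint speeds; "joint_torque": joint torques, N m; "position": TCP position; "tool_rot": TCP orientation; "ft_force": force on the tool from outside, world axes, zero at the start; "moment": the same for the moment, N m; "grip_width": finger opening in m; "grip_force": force on a finger pad.
Only numpy, scipy, OpenCV 4.12 (cv2) and the standard library are available. Lean on these libraries where they do the work, as an engineer would, in place of code of your own. Each camera call takes 0.05 s, during which the arm holds its last target. There are 200 camera calls.

## Working session

There is one attempt and no reset: what is moved stays moved. The work goes in short steps, Python scripts to look and compute and a tool call to move; the robot and the scene stay as the last step left them, time stands still between calls to the robot, and variables do not carry over. Pictures are saved under pics/ and viewed, at most 10 in all, crops included, and the job is handed in when it is done.

Besides the shell and the picture viewer there is one more tool, called after "Request:" by a JSON object that holds its "op" and its "data", one argument or row to a line. play_rows: Moves the arm, as the interface text tells. Shift numbers are shares of 0.03 m and turn numbers shares of 0.1 rad, none past 1 either way. Its arguments: {"type":"object","properties":{"steps":{"type":"array"},"grip_force":{"type":"number"}},"required":["steps"]}

```bash
mkdir -p pics; cat > h.py <<'E'
import numpy as np, cv2
from rig import robot
def cam(n):
    c=robot.camera(n); R=cv2.Rodrigues(np.array(c['rvec'],float))[0]; t=np.array(c['tvec'],float).ravel(); K=np.array(c['mtx'],float)
    return c['image'],K,R,t
def proj(P,K,R,t):
    p=(R@np.atleast_2d(P).T).T+t; p=(K@p.T).T; return p[:,:2]/p[:,2:]
def atz(uv,z,K,R,t):
    d=R.T@np.linalg.inv(K)@np.array([uv[0],uv[1],1.]); c=-R.T@t
    return c+d*(z-c[2])/d[2]
def save(n,im): cv2.imwrite('pics/'+n,im[:,:,::-1])
E
python3 - <<'E'
from h import *
import pickle
d={}
for n in ['scene','top']:
    d[n]=cam(n); save(n+'.png',d[n][0]); print(n,-d[n][2].T@d[n][3],d[n][1][0,0])
pickle.dump(d,open('d.pkl','wb'))
o=robot.get_obs(); print(o)
E
```

```text
scene [-0.50401329 -0.69460743  0.75075638] 522.4270163548115
top [-0.34335396  0.40499287  1.20450582] 505.27467673435143
{'time': 0.1, 'q': array([-1.28649048e+00,  5.28393385e-01,  1.43378146e+00,  5.13651911e-06,
        1.18141069e+00, -1.78555072e-01]), 'joint_velocities': array([-0.00102405, -0.00129   , -0.00291391,  0.00104245, -0.0035447 ,
       -0.00012792]), 'joint_torque': array([-1.11399924e-03, -4.40985954e+01, -1.77149981e+01,  6.33974117e-02,
        5.34055266e-02, -4.06479364e-05]), 'position': array([ 0.27887528, -0.55858723,  0.22165478]), 'tool_rot': array([ 9.73339027e-01,  2.29369016e-01, -5.02909934e-05, -9.95174846e-04]), 'ft_force': array([-0.01240962, -0.97275882, -0.80632178]), 'moment': array([-0.01179847, -0.03191548, -0.05206505]), 'grip_force': 0.0, 'grip_width': 0.08715389417185916}
```

View pics/top.png

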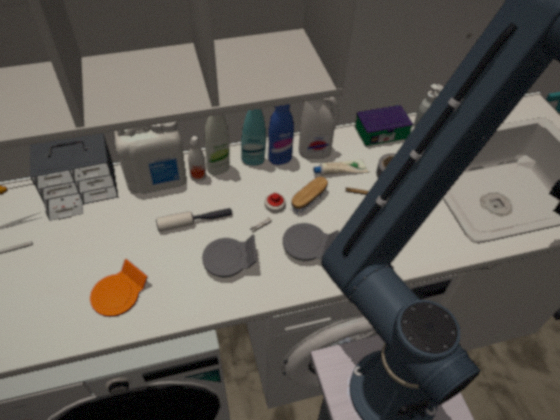

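View pics/scene.png

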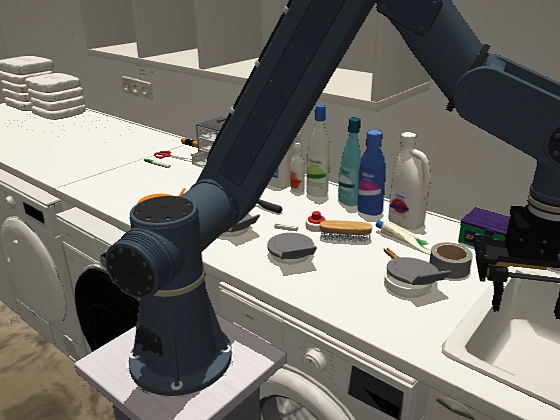

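The top view shows two grey lids at (225,257) and (305,242), with an orange look-alike at (117,293). The scene view shows three: (240,222) partly hidden, (291,247) and (413,275). I'll enlarge these.

```bash
python3 - <<'E'
from h import *
import pickle
d=pickle.load(open('d.pkl','rb'))
s=d['scene'][0]; t=d['top'][0]
def cr(im,x,y,w=100,h=75,k=4): return cv2.resize(im[y:y+h,x:x+w],None,fx=k,fy=k,interpolation=cv2.INTER_CUBIC)
a=np.vstack([np.hstack([cr(s,375,240),cr(s,250,215)]),np.hstack([cr(t,195,220),cr(t,270,205)])])
save('m.png',a)
for n,uv in [('top',(225,257)),('top',(305,242)),('scene',(410,272)),('scene',(291,245)),('scene',(235,222))]:
    print(n,atz(uv,.034,*d[n][1:]))
E
```

```text
top [0.45944169 0.3143431  0.034     ]
top [0.45423887 0.08230225 0.034     ]
scene [ 0.53712487 -0.24031589  0.034     ]
scene [0.45446323 0.07200024 0.034     ]
scene [0.45510904 0.28402989 0.034     ]
```

View pics/m.png

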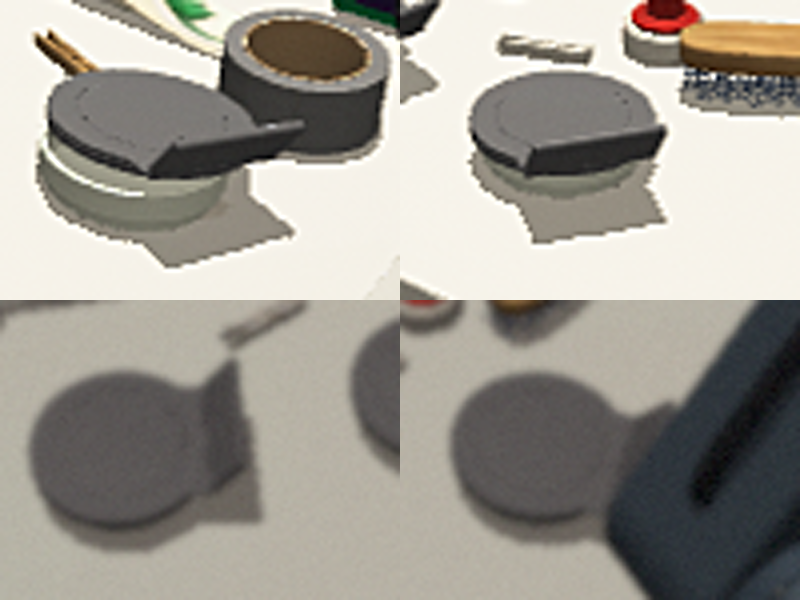

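Top-left crop (scene, about (413,275)): the third dish's lid is crooked, with the dish rim showing at its lower left. The other two sit straight. I'll bring the wrist camera over it.

Request:
{"op": "play_rows", "data": {
  "steps": [1,0.4,-0.3,-1,0,1,0.7,-0.4,-1,0,1,1,-0.5,-0.8,0,1,1,-0.5,0,0,1,1,-0.5,0,0,1,1,-0.5,0,0,1,0.9,-0.5,0,0,1,0.5,-0.3,0,0,1,0,0,0,0,1,0,0,0,0]
}}

```text
time: 1.1
position: [0.4064, -0.3788, 0.3065]
tool_rot: [0.973, 0.23, -0.0, 0.0]
ft_force: [0.6, -0.4, -0.6]
grip_width: 0.0869
grip_force: 0.0
```

```bash
python3 - <<'E'
from h import *
import pickle
d=pickle.load(open('d.pkl','rb'))
for n in ['wrist','top']:
    d[n+'2']=cam(n); 
w=d['wrist2']; print(-w[2].T@w[3], w[2], w[1])
pickle.dump(d,open('d.pkl','wb'))
a=np.hstack([w[0],cv2.resize(d['top2'][0][170:330,300:460],(420,420))])
save('w2.png',cv2.resize(a,(800,343)))
o=robot.get_obs(); print(o['time'],o['position'],o['tool_rot'],o['q'])
E
```

```text
[ 0.47761784 -0.34396871  0.46757862] [[ 4.46765743e-01 -8.94650961e-01  1.68323386e-04]
 [-8.56240127e-01 -4.27529805e-01  2.89950186e-01]
 [-2.59332250e-01 -1.29683936e-01 -9.57041724e-01]] [[330.41164466   0.         275.79243219]
 [  0.         330.41164466 203.28927519]
 [  0.           0.           1.        ]]
1.2 [ 0.40606856 -0.37953187  0.30645134] [ 9.73493791e-01  2.28713108e-01 -2.46274645e-04  3.03526244e-04] [-9.52304391e-01  3.44051506e-01  1.50073310e+00 -7.12144646e-04
  1.29643235e+00  1.57173625e-01]
```

View pics/w2.png

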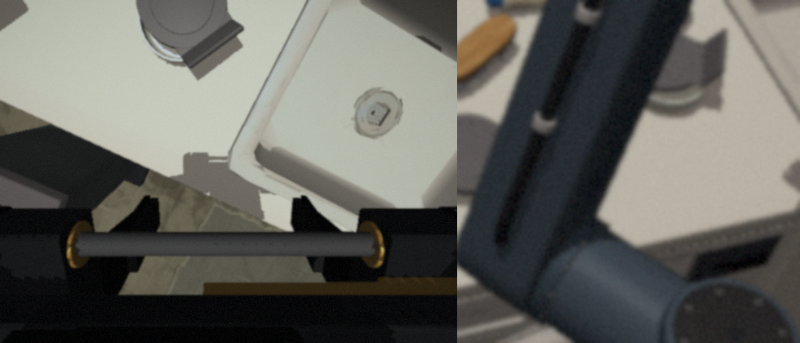

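The wrist view shows the crooked lid cut off at the top, about (227,25) at full size. The flap points to lower right and the rim shows at lower left. I'll move in and twist to match the flap, about 1.0 rad.

Request:
{"op": "play_rows", "data": {
  "steps": [1,0.9,-0.2,0,0,1,0.9,-0.2,0,0,1,0.9,-0.2,0,0,1,0.9,-0.2,0,0,1,0,0,0,1,1,0,0,0,1,1,0,0,0,1,1,0,0,0,1,1,0,0,0,1,1,0,0,0,1]
}}

```text
time: 2.2
position: [0.492, -0.3102, 0.3063]
tool_rot: [0.997, -0.072, -0.0, 0.0]
ft_force: [0.3, 0.6, -1.4]
grip_width: 0.0866
grip_force: 0.0
```

Request:
{"op": "play_rows", "data": {
  "steps": [1,0,0,0,1,1,0,0,0,1,1,0,0,0,1,1,0,0,0,1,1,0,0,0,0,1,0,0,0,0,1,0,0,0,0,1,0,0,0,0,1,0,0,0,0,1,0,0,0,0]
}}

```text
time: 3.2
position: [0.4926, -0.3085, 0.3066]
tool_rot: [0.964, -0.265, 0.0, 0.0]
ft_force: [0.2, 0.5, -0.2]
grip_width: 0.0871
grip_force: 0.0
```

```bash
python3 - <<'E'
from h import *
import pickle
d=pickle.load(open('d.pkl','rb'))
d['w3']=cam('wrist')
w=d['w3']; print(-w[2].T@w[3])
pickle.dump(d,open('d.pkl','wb'))
save('w3.png',w[0])
o=robot.get_obs(); print(o['time'],o['position'],o['tool_rot'],o['q'])
E
```

```text
[ 0.56090573 -0.35003549  0.46775975]
3.25 [ 0.49264416 -0.30843633  0.30657911] [ 9.64201716e-01 -2.65169851e-01  2.37227580e-05  2.03964526e-05] [-7.51524268e-01  3.82320703e-01  1.43917329e+00 -1.45367758e-05
  1.32003770e+00  1.35603582e+00]
```

View pics/w3.png

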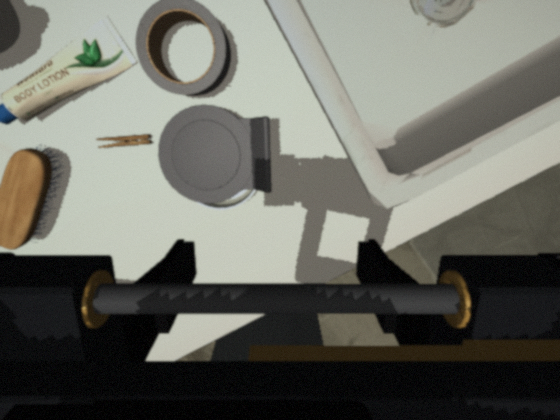

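The wrist view shows the lid disc centred near (207,153). The flap spans (258,118) to (263,192), nearly parallel to the image's vertical, so the twist fits. A white dish crescent shows at (235,203). I'll enlarge for measuring.

```bash
python3 - <<'E'
from h import *
import pickle
d=pickle.load(open('d.pkl','rb'))
f=lambda im,x,y,w,h,k:cv2.resize(im[y:y+h,x:x+w],None,fx=k,fy=k,interpolation=cv2.INTER_CUBIC)
w=d['w3'][0]; s=d['scene'][0]
def ad(a): return np.clip(255*(a/255.)**0.8,0,255).astype(np.uint8)
A=f(w,150,95,120,120,4); B=f(s,378,245,80,60,4)
c=np.zeros((480,800,3),np.uint8); c[:,:480]=A; c[:240,480:]=B
save('z.png',c)
for im,pts in [(w,[(207,153),(258,150),(263,150),(275,200),(235,204),(225,207),(210,215)]),(s,[(405,270),(430,273),(390,290),(440,290)])]:
    print([im[p[1],p[0]].tolist() for p in pts])
E
```

```text
[[108, 108, 105], [63, 64, 60], [66, 65, 64], [110, 107, 98], [118, 122, 119], [131, 134, 137], [199, 203, 190]]
[[126, 123, 118], [125, 122, 117], [101, 100, 87], [255, 255, 254]]
```

View pics/z.png

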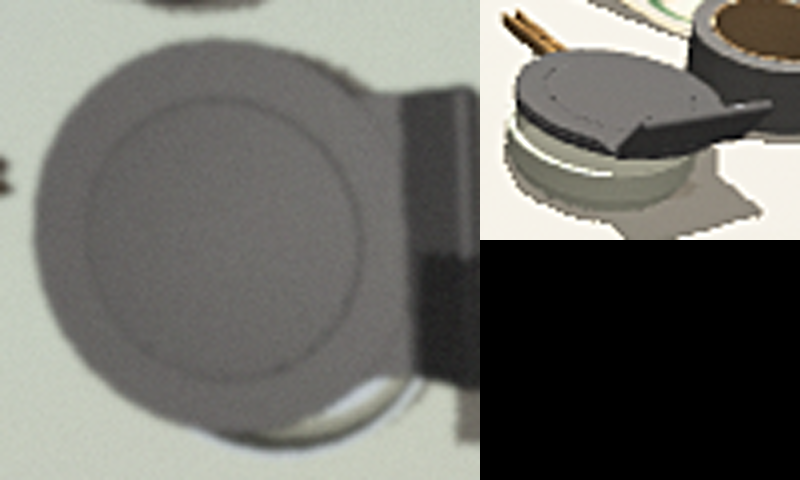

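```bash
cat > fit.py <<'E'
from h import *
import pickle
from scipy.optimize import least_squares
from scipy.spatial.transform import Rotation as Ro
d=pickle.load(open('d.pkl','rb')); W=d['w3'][1:]; S=d['scene'][1:]
w=lambda *p:np.array([(150+x/4,95+y/4) for x,y in p]); s=lambda *p:np.array([(378+(x-480)/4,245+y/4) for x,y in p])
def rad(px,cam,T,Rl,z,r):  # pixels -> plane z of frame -> radial error, m
    K,R,t=cam; c=-R.T@t; o=[]
    for u in px:
        dr=R.T@np.linalg.inv(K)@np.r_[u,1]; n=Rl[:,2]; p0=T+Rl@[0,0,z]
        p=c+dr*((p0-c)@n)/(dr@n); o.append(np.hypot(*(Rl.T@(p-T))[:2])-r)
    return np.array(o)
tip=np.array([-62-22.96,0,34.8])/1e3; th=np.array([.819,0,.574])*.004
Y=np.array([0,.046,0]); root=np.array([-62,0,2])/1e3
wl=w((215,38),(130,62),(35,225),(60,320)); sl=s((575,48),(530,62),(516,85),(620,52),(670,70))
sr=s((508,130),(530,155),(570,170),(610,177)); sb=s((505,165),(530,190),(560,203),(600,208),(650,200))
def pose(p): return p[:3],(Ro.from_euler('Z',p[3])*Ro.from_euler('xy',p[4:6])).as_matrix()
def kp(p):
    T,Rl=pose(p); g=lambda q:T+Rl@q
    a=proj([g(tip+th+Y),g(tip+th-Y),g(tip-th+Y),g(tip-th-Y),g(root+th+Y),g(root+th-Y)],*W)
    b=proj([g(tip+th+Y),g(tip+th-Y)],*S)
    return a,b
# top in image w3 = +? decided by sign sg
def res(p,sg=1,full=False):
    T,Rl=pose(p); a,b=kp(p)
    if sg<0: a=a[[1,0,3,2,5,4]]; b=b[::-1]
    ra=(a-w((460,92),(460,386),(479,90),(479,388),(402,95),(417,380)))
    ra[2:4]*=0 # cropped edge
    rb=(b-s((770,103),(648,122)))
    r=[ra.ravel()*.0013,rb.ravel()*.0025,rad(wl,W,T,Rl,.004,.0645),rad(sl,S,T,Rl,.004,.0645),
       rad(sr,S,np.r_[p[6:8],0],np.eye(3),.03,.058),rad(sb,S,np.r_[p[6:8],0],np.eye(3),0,.058)]
    return r if full else np.concatenate(r)/.002
if __name__=='__main__':
    for sg in (1,-1):
        m=least_squares(res,[.54,-.24,.035,1.0,0,0,.53,-.24],args=(sg,),loss='soft_l1')
        print(sg,m.cost,m.x.round(4))
        if m.cost<200:
            T,Rl=pose(m.x)
            for q in res(m.x,sg,True): print((q*1e3).round(1))
            print('near',T+Rl@[-.06,0,0],'far',T+Rl@[.06,0,0],'flap',T+Rl@[-.077,0,.023],'tip',T+Rl@tip,'tilt',np.degrees(np.arccos(Rl[2,2])),'offset lidframe',Rl.T@(T-np.r_[m.x[6:8],.03]))
E
python3 fit.py
```

```text
1 285.3894557316275 [ 0.5515 -0.2396  0.0303  0.9752  0.1484  0.0286  0.5296 -0.2348]
-1 17.162607277724184 [ 0.5502 -0.2392  0.0313  1.0702  0.1162  0.0402  0.5296 -0.2348]
[ 1.7 -4.   5.3  1.2  0.  -0.   0.  -0.  -0.3 -1.2 -1.1 -1. ]
[ 0.7  0.6 -3.  -0.6]
[ 0.   0.1  0.  -1.2]
[ 1.1 -3.3 -1.5  1.4 -2.4]
[-0.1  5.5  5.9  7.7]
[-3.  -1.4 -1.  -2.7 -3.5]
near [ 0.52142333 -0.29180334  0.03368098] far [ 0.57897439 -0.1866151   0.02885311] flap [ 0.51605103 -0.30717876  0.0571913 ] tip [ 0.51366013 -0.3143993   0.06922246] tilt 7.04476015368599 offset lidframe [ 0.0059335  -0.01990973  0.00384147]
```

```bash
cat >> fit.py <<'E'
E
python3 - <<'E'
from fit import *
wd=w((230,443),(280,450),(345,430),(390,405))
def cf(c,mode):
    T=np.r_[c,0]; I=np.eye(3); r=[]
    if 'b' in mode: r.append(rad(sb,S,T,I,0,.058))
    if 'r' in mode: r.append(rad(sr,S,T,I,.03,.058))
    if 'W' in mode: r.append(rad(wd,W,T,I,0,.058))
    if 'w' in mode: r.append(rad(wd,W,T,I,.03,.058))
    return np.concatenate(r)*1e3
for m in ['b','r','W','w','bW','rw','bw']:
    q=least_squares(cf,[.53,-.235],args=(m,)); print(m,q.x.round(4),q.fun.round(1))
m=least_squares(res,[.54,-.24,.035,1.0,0,0,.53,-.24],args=(-1,),loss='soft_l1').x
# overlay
im=d['w3'][0].copy(); sc=d['scene'][0].copy()
a=np.linspace(0,6.283,120); C=lambda r,z:np.c_[r*np.cos(a),r*np.sin(a),0*a+z]
T,Rl=pose(m); L=lambda P:T+P@Rl.T
k=4
out=[]
for img,cam_,x,y,ww,hh in [(im,W,150,95,120,120),(sc,S,378,245,80,60)]:
    z=cv2.resize(img[y:y+hh,x:x+ww],None,fx=k,fy=k,interpolation=cv2.INTER_CUBIC)
    def dr(P,col): cv2.polylines(z,[((proj(P,*cam_)-[x,y]+.5)*k-.5).astype(int)],False,col,1)
    c=np.r_[.532,-.238,0]
    dr(C(.058,.03)+c,(255,0,0)); dr(C(.058,0)+c,(255,255,0)); dr(C(.054,.03)+c,(255,0,255))
    dr(L(C(.0645,.004)),(0,255,0)); 
    dr(L(np.array([root+th+Y,tip+th+Y,tip+th-Y,root+th-Y])),(0,255,255)); dr(L(np.array([tip-th+Y,tip-th-Y])),(0,255,255))
    out.append(z)
c=np.zeros((480,800,3),np.uint8); c[:,:480]=out[0]; c[:240,480:]=out[1]; save('ov.png',c)
E
```

```text
b [ 0.5319 -0.2335] [-2.   0.7  1.6 -0.1 -1.5]
r [ 0.5241 -0.2405] [-0.8  1.3 -0.7 -0.1]
W [ 0.5269 -0.2319] [ 0.2  0.3 -1.4  0.9]
w [ 0.5329 -0.2406] [-0.   0.5 -1.1  0.6]
bW [ 0.5294 -0.2318] [-5.  -2.1 -0.6 -1.2 -0.8  1.9  2.5  1.1  3.4]
rw [ 0.5282 -0.2427] [ 3.7  5.8  2.9  2.2 -1.7 -2.5 -5.6 -4.5]
bw [ 0.5331 -0.2358] [ 0.3  2.2  2.3 -0.4 -3.2 -3.3 -1.5 -1.1  2. ]
```

View pics/ov.png

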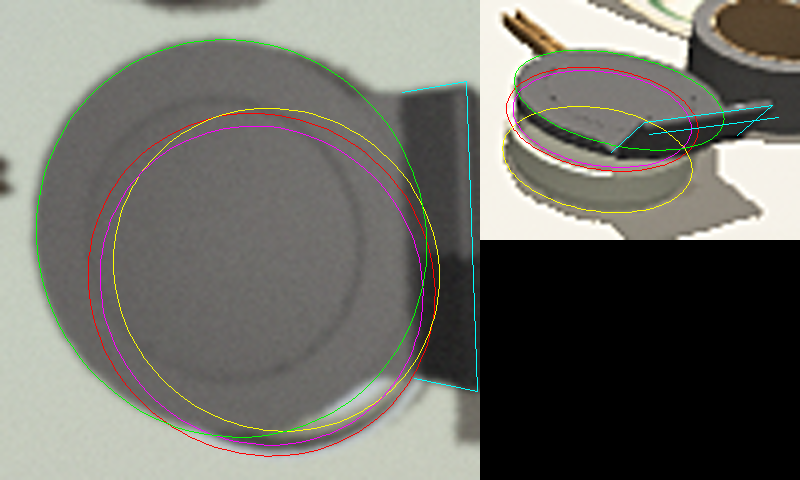

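Overlay: the lid fit (green and cyan) and the dish rim (red) match. Dish centre is about (0.533,-0.237), lid centre about (0.550,-0.239), tilt about 7°, and the flap faces a = 0.50 rad.

The tool can't lean. I'll grip vertically and let the flap swing upright between the pads as I raise it, then reverse this to lay the lid down. First I go above the flap.

Request:
{"op": "play_rows", "data": {
  "steps": [0.3,0.35,-0.24,0.5,-0.36,0.3,0.3,-0.2,1,0,0.3,0,0,1,0,0.3,0,0,1,0,0.3,0,0,1,0,0.3,0,0,1,0,0.3,0,0,0.8,0,0.3,0,0,0.5,0,0.3,0,0,0.1,0,0.3,0,0,0,0]
}}

```text
time: 4.25
position: [0.5162, -0.3062, 0.0983]
tool_rot: [0.969, -0.247, -0.001, -0.0]
ft_force: [0.1, -0.8, 0.2]
grip_width: 0.0568
grip_force: 0.0
```

```bash
python3 - <<'E'
from h import *
import pickle
d=pickle.load(open('d.pkl','rb'))
d['w4']=cam('wrist'); d['s4']=cam('scene')
w=d['w4']; pickle.dump(d,open('d.pkl','wb'))
o=robot.get_obs(); print(o['time'],o['position'],o['tool_rot'],o['grip_width'],o['ft_force'])
B=cv2.resize(d['s4'][0][230:310,370:490],(480,320),interpolation=cv2.INTER_CUBIC)
c=np.zeros((420,800,3),np.uint8); c[:240,:320]=cv2.resize(w[0],(320,240)); c[:320,320:]=B; 
A=w[0][:280]; c2=np.zeros((560,800,3),np.uint8); c2[:280,:560]=A; c2[280:560,:420]=cv2.resize(B,(420,280)); save('w4.png',c2)
E
```

```text
4.35 [ 0.51687586 -0.30706495  0.10003213] [ 9.68849529e-01 -2.47648910e-01  7.10136302e-04  3.21241671e-04] 0.056164817965574376 [-0.53596476 -0.28256431  0.16841747]
```

View pics/w4.png

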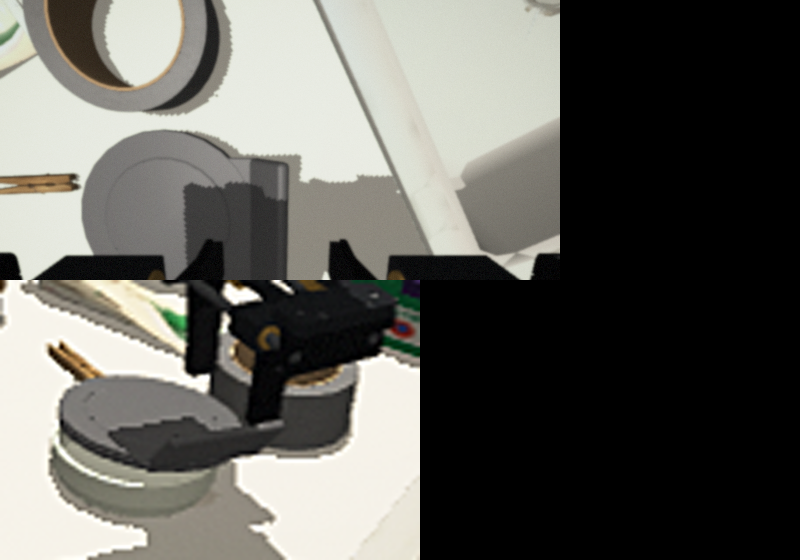

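The flap lies midway between the fingers: root at x=250, tip at 278–288, fingers at 218 and 332. I'll descend and start closing gently.

Request:
{"op": "play_rows", "data": {
  "steps": [0.2,0,-0.05,0.5,0,0.2,0,0,0.5,0,0.2,0,0,0.4,0,0.2,0,0,0.33,0,0.2,0,0,0,0,0,0,0,0,0,-0.2,0,0,0,0,-0.35,0,0,0,0,-0.45,0,0,0,0,-0.45,0,0,0,0],
  "grip_force": 15
}}

```text
time: 5.35
position: [0.5169, -0.3051, 0.0479]
tool_rot: [0.969, -0.248, 0.0, -0.0]
ft_force: [0.0, 0.8, 0.6]
grip_width: 0.0259
grip_force: 0.4
```

Request:
{"op": "play_rows", "data": {
  "steps": [-0.5,0,0,0,0,-0.55,0,0,0,0,-0.6,0,0,0,0,-0.65,0,0,0,0,-0.65,0,0,0,0,-0.65,0,0,0,0,-0.65,0,0,0,0,-0.65,0,0,0,0,-0.65,0,0,0,0,-0.65,0,0,0,0],
  "grip_force": 15
}}

```text
time: 6.35
position: [0.517, -0.3055, 0.0477]
tool_rot: [0.969, -0.248, 0.0, 0.0]
ft_force: [2.2, 1.4, 3.1]
grip_width: 0.0219
grip_force: 13.9
```

The pads have the flap at 22 mm, 14 N. Now raising along the arc about the far edge.

Request:
{"op": "play_rows", "data": {
  "steps": [-0.75,0,-0.01,-0.1,0,-0.75,0,-0.02,-0.1,0,-0.75,0,-0.02,-0.1,0,-0.75,0,-0.03,-0.1,0,-0.75,0,-0.03,-0.1,0,-0.75,0,-0.03,-0.1,0,-0.75,0,-0.03,-0.1,0,-0.75,0,-0.03,-0.07,0,-0.75,0,0,0,0,-0.75,0,0,0,0],
  "grip_force": 20
}}

```text
time: 7.35
position: [0.5197, -0.3003, 0.0708]
tool_rot: [0.969, -0.248, 0.0, 0.0]
ft_force: [2.0, 0.6, 1.7]
grip_width: 0.0156
grip_force: 18.0
```

```bash
python3 - <<'E'
from h import *
import pickle
d=pickle.load(open('d.pkl','rb'))
d['s5']=cam('scene'); d['w5']=cam('wrist'); pickle.dump(d,open('d.pkl','wb'))
c2=np.zeros((600,800,3),np.uint8); c2[:280,:560]=d['w5'][0][:280]; c2[280:600,:480]=cv2.resize(d['s5'][0][230:310,370:490],(480,320),interpolation=cv2.INTER_CUBIC); save('w5.png',c2)
E
```

```text
(no output)
```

View pics/w5.png

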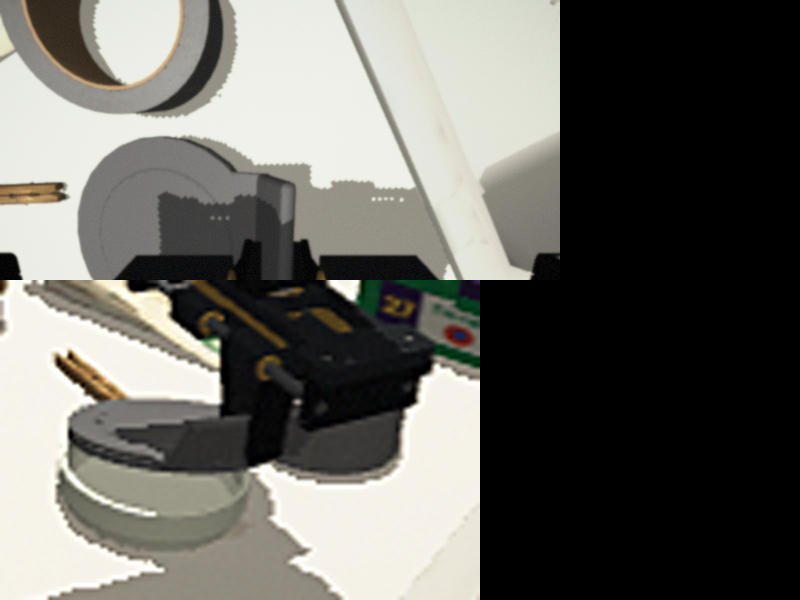

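The wrist and scene views show the lid tipped up at the flap with its far edge still on the dish, and the flap turning upright (width 15.6 mm). I'll continue along the arc.

Request:
{"op": "play_rows", "data": {
  "steps": [-0.9,0,-0.04,-0.1,0,-0.9,0,-0.04,-0.1,0,-0.9,0,-0.05,-0.1,0,-0.9,0,-0.05,-0.1,0,-0.9,0,-0.05,-0.1,0,-0.9,0,-0.05,-0.1,0,-0.9,0,-0.05,-0.1,0,-0.9,0,0,0,0,-0.9,0,0,0,0,-0.9,0,0,0,0],
  "grip_force": 25
}}

```text
time: 8.45
position: [0.5243, -0.2914, 0.0916]
tool_rot: [0.969, -0.248, -0.0, -0.0]
ft_force: [3.9, 1.6, 2.3]
grip_width: 0.0108
grip_force: 23.8
```

Request:
{"op": "play_rows", "data": {
  "steps": [-1,0,-0.04,-0.1,0,-1,0,-0.04,-0.1,0,-1,0,-0.04,-0.15,0,-1,0,0,-0.2,0,-1,0,0,-0.2,0,-1,0,0,-0.2,0,-1,0,0,-0.2,0,-1,0,0,-0.2,0,-1,0,0,0,0,-1,0,0,0,0],
  "grip_force": 30
}}

```text
time: 9.45
position: [0.5261, -0.2887, 0.1325]
tool_rot: [0.969, -0.248, 0.0, 0.0]
ft_force: [-0.8, 0.2, -1.1]
grip_width: 0.0078
grip_force: 29.9
```

```bash
python3 - <<'E'
from h import *
import pickle
d=pickle.load(open('d.pkl','rb'))
d['s6']=cam('scene'); d['w6']=cam('wrist'); d['t6']=cam('top'); pickle.dump(d,open('d.pkl','wb'))
o=robot.get_obs(); print(o['time'],o['position'],o['grip_width'],o['ft_force'],o['moment'])
c2=np.zeros((600,800,3),np.uint8); c2[:280,:560]=d['w6'][0][:280]; c2[280:600,:400]=cv2.resize(d['s6'][0][225:305,365:465],(400,320),interpolation=cv2.INTER_CUBIC)
c2[280:600,400:800]=cv2.resize(d['t6'][0][170:250,340:440],(400,320),interpolation=cv2.INTER_CUBIC); save('w6.png',c2)
E
```

```text
9.6 [ 0.52590614 -0.28827027  0.13197073] 0.007434477573964469 [-0.49686771 -0.51951082 -1.60576144] [ 0.01674301  0.02252641 -0.0231412 ]
```

View pics/w6.png

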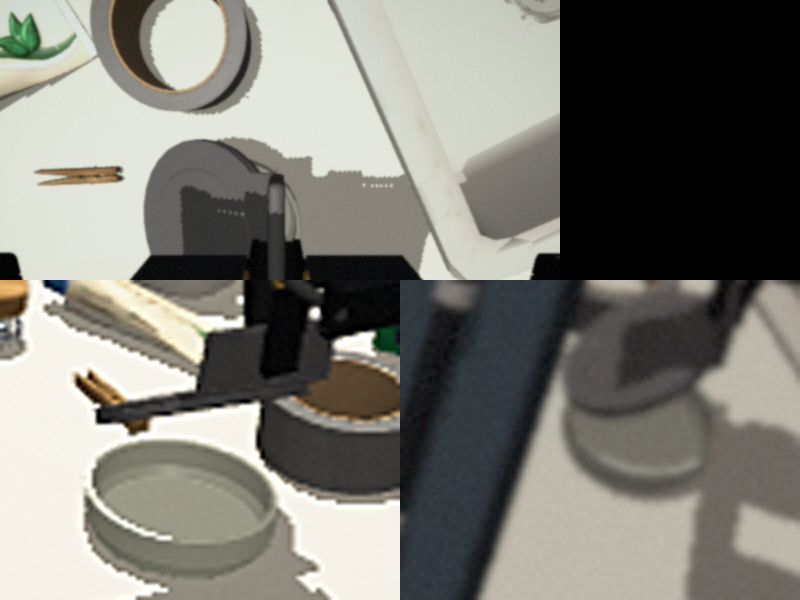

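The lid is clear and held at 7.4 mm, 30 N, with the dish now open beneath it. I've used all ten pictures, so I'll measure numerically from here. I'll raise a bit for margin and fit the held lid and the dish.

```bash
cat > g.py <<'E'
from fit import *
W6=d['w6'][1:]; S6=d['s6'][1:]
s6=lambda *p:np.array([(365+x/4,225+(y-280)/4) for x,y in p])
rim=s6((88,490),(110,457),(180,438),(240,458),(275,492)); base=s6((110,553),(140,568),(180,575),(220,567),(260,545))
f=lambda c:np.r_[rad(rim,S6,np.r_[c,0],np.eye(3),.03,.058),rad(base,S6,np.r_[c,0],np.eye(3),0,.058)]*1e3
q=least_squares(f,[.53,-.237]); print('dish',q.x.round(4),q.fun.round(1))
# edge-based refinement: gradient of the grey image along projected curves, both scene curves
g=cv2.GaussianBlur(cv2.cvtColor(d['s6'][0],cv2.COLOR_RGB2GRAY).astype(np.float32),(0,0),.8)
G=np.hypot(cv2.Sobel(g,5,1,0),cv2.Sobel(g,5,0,1))
a=np.linspace(0,2*np.pi,180,False)
def sc(c):
    P=np.c_[c[0]+.058*np.cos(a),c[1]+.058*np.sin(a),0*a+.03]; Q=P*[1,1,0]
    v=S6[1].T@(-S6[2]); v=v*0+(-S6[1].T@S6[2])-np.r_[c,0]
    nearside=(np.cos(a)*v[0]+np.sin(a)*v[1])>-.1
    uv=np.r_[proj(P,*S6),proj(Q[nearside],*S6)].astype(np.float32)
    return -cv2.remap(G,uv[:,0].copy(),uv[:,1].copy(),1).mean()
b=min((sc((x,y)),x,y) for x in np.arange(.52,.546,.001) for y in np.arange(-.25,-.222,.001)); print('edge',b)
# held lid: tool pose, flap vertical
o=np.array([0.52590614,-0.28827027,0.13197073]); U=np.array([.480,.877,0]); X=np.array([.877,-.480,0]); Z=np.array([0,0,1.])
c,s_=np.cos(np.radians(35)),np.sin(np.radians(35))
def lid(p):  # a along tool x, h: flap root z rel TCP, rho
    lx=c*U-s_*Z; lz=s_*U+c*Z; ly=-X
    Rl=np.c_[lx,ly,lz]; Rl=Ro.from_rotvec(p[2]*U).as_matrix()@Rl
    r0=o+X*p[0]+Z*p[1]
    return r0-Rl@root,Rl
pw=np.array([(145,215),(160,170),(200,140)],float)
def fl(p):
    T,Rl=lid(p); g=lambda q:T+Rl@q
    k=proj([g(tip-Y)],*W6)-[(277,177)]; e=proj([g(tip+Y),g(root+Y)],*S6)-s6((207,335),(199,390))
    return np.r_[k.ravel()*1.,e.ravel()*2.5,rad(pw,W6,T,Rl,.004,.0645)*1e3]
for r0 in (0,.1,-.1):
    q=least_squares(fl,[0,-.012,r0],loss='soft_l1'); T,Rl=lid(q.x); print(q.cost,q.x.round(4),q.fun.round(1),'T',T.round(4),'near',T+Rl@[-.06,0,0],'far',T+Rl@[.06,0,0])
E
python3 g.py
```

```text
dish [ 0.5276 -0.2444] [ -0.4 -11.3  -5.8  -5.6  -0.   -2.7  -2.   -3.   -8.   -4.3]
edge (np.float32(-223.22174), np.float64(0.521), np.float64(-0.249))
13.164203850061758 [-0.0038 -0.018   0.1671] [-3.2 -0.5  0.2 -1.  -5.6  3.2 -0.3 -2.3  2.5] T [ 0.541  -0.2399  0.0773] near [ 0.52239164 -0.28578694  0.11122855] far [ 0.55953463 -0.19408419  0.0433577 ]
13.164203850352134 [-0.0038 -0.018   0.1671] [-3.2 -0.5  0.2 -1.  -5.6  3.2 -0.3 -2.3  2.5] T [ 0.541  -0.2399  0.0773] near [ 0.52239167 -0.28578696  0.11122854] far [ 0.5595347  -0.19408423  0.04335768]
13.164203850033244 [-0.0038 -0.018   0.1671] [-3.2 -0.5  0.2 -1.  -5.6  3.2 -0.3 -2.3  2.5] T [ 0.541  -0.2399  0.0773] near [ 0.52239166 -0.28578695  0.11122855] far [ 0.55953466 -0.19408421  0.04335769]
```

Request:
{"op": "play_rows", "data": {
  "steps": [-1,0,0,-0.1,0,-1,0,0,-0.2,0,-1,0,0,-0.2,0,-1,0,0,0,0,-1,0,0,0,0,-1,0,0,0,0,-1,0,0,0,0,-1,0,0,0,0,-1,0,0,0,0,-1,0,0,0,0]
}}

```text
time: 10.6
position: [0.5261, -0.2883, 0.1471]
tool_rot: [0.969, -0.248, -0.0, -0.0]
ft_force: [-1.0, -0.5, 0.0]
grip_width: 0.0079
grip_force: 29.9
```

Request:
{"op": "play_rows", "data": {
  "steps": [-1,-0.3,0,0,0,-1,-0.5,0,0,0,-1,-0.5,0,0,0,-1,-0.5,0,0,0,-1,-0.5,0,0,0,-1,-0.5,0,0,0,-1,-0.4,0,0,0,-1,-0.2,0,0,0,-1,0,0,0,0,-1,0,0,0,0]
}}

```text
time: 11.6
position: [0.4373, -0.2399, 0.1475]
tool_rot: [0.969, -0.248, 0.001, 0.0]
ft_force: [-0.2, -1.1, -1.6]
grip_width: 0.0079
grip_force: 29.9
```

```bash
cat > e.py <<'E'
from h import *
import pickle
d=pickle.load(open('d.pkl','rb'))
a=np.linspace(0,2*np.pi,240,False)
def ring(c,r,z,near,cm):
    P=np.c_[c[0]+r*np.cos(a),c[1]+r*np.sin(a),0*a+z]; v=-cm[1].T@cm[2]-np.r_[c,0]
    if near: P=P[(np.cos(a)*v[0]+np.sin(a)*v[1])>0]
    return proj(P,*cm).astype(np.float32)
def grad(im,cap=60):
    g=cv2.GaussianBlur(cv2.cvtColor(im,cv2.COLOR_RGB2GRAY).astype(np.float32),(0,0),.7)
    return cv2.GaussianBlur(np.minimum(np.hypot(cv2.Sobel(g,5,1,0),cv2.Sobel(g,5,0,1)),cap),(0,0),.6)
def score(c,G,cm,rings,mask=None):
    uv=np.vstack([ring(c,*r,cm) for r in rings])
    if mask is not None: uv=uv[mask(uv)]
    return cv2.remap(G,uv[:,:1].copy(),uv[:,1:].copy(),1).mean()
def best(items,x0=(.53,-.238),R=.02):
    L=[]
    for x in np.arange(x0[0]-R,x0[0]+R,.001):
        for y in np.arange(x0[1]-R,x0[1]+R,.001): L.append((sum(score((x,y),*i) for i in items),round(x,4),round(y,4)))
    L.sort(reverse=True); return L[:4]
RS=[(.058,.03,False),(.054,.03,False),(.058,0,True)]
E
python3 - <<'E'
from e import *
d['w7']=cam('wrist'); d['s7']=cam('scene'); d['t7']=cam('top'); pickle.dump(d,open('d.pkl','wb'))
o=robot.get_obs(); print(o['time'],o['position'],o['grip_width'])
mk=lambda uv:uv[:,1]<250
w=(grad(d['w7'][0]),d['w7'][1:],RS,mk); s=(grad(d['s7'][0]),d['s7'][1:],RS); t=(grad(d['t7'][0]),d['t7'][1:],RS)
print('w',best([w])); print('s',best([s])); print('ws',best([w,s])); print('t',best([t]))
print('rim in w7',proj([[.533,-.237,.03],[.533+.058,-.237,.03],[.475,-.237,.03],[.533,-.179,.03],[.533,-.295,.03]],*d['w7'][1:]).round())
# initial top2 image/base check from scene before
print('s0',best([(grad(d['scene'][0]),d['scene'][1:],[(.058,0,True)])]))
E
```

```text
11.75 [ 0.43741485 -0.23991064  0.14730863] 0.007918186121698298
w [(np.float32(40.788986), np.float64(0.52), np.float64(-0.245)), (np.float32(40.41969), np.float64(0.519), np.float64(-0.245)), (np.float32(40.342155), np.float64(0.52), np.float64(-0.246)), (np.float32(40.291042), np.float64(0.52), np.float64(-0.244))]
s [(np.float32(55.253445), np.float64(0.524), np.float64(-0.25)), (np.float32(55.215874), np.float64(0.524), np.float64(-0.249)), (np.float32(55.171574), np.float64(0.523), np.float64(-0.25)), (np.float32(55.131973), np.float64(0.525), np.float64(-0.249))]
ws [(np.float32(93.427895), np.float64(0.522), np.float64(-0.248)), (np.float32(93.09546), np.float64(0.52), np.float64(-0.247)), (np.float32(93.02745), np.float64(0.52), np.float64(-0.246)), (np.float32(92.70668), np.float64(0.519), np.float64(-0.247))]
t [(np.float32(46.719406), np.float64(0.522), np.float64(-0.249)), (np.float32(46.673214), np.float64(0.522), np.float64(-0.248)), (np.float32(46.661575), np.float64(0.522), np.float64(-0.25)), (np.float32(46.66133), np.float64(0.521), np.float64(-0.248))]
rim in w7 [[215. 100.]
 [174.  30.]
 [251. 163.]
 [155. 135.]
 [278.  63.]]
s0 [(np.float32(56.59575), np.float64(0.532), np.float64(-0.237)), (np.float32(56.430294), np.float64(0.531), np.float64(-0.237)), (np.float32(56.425716), np.float64(0.533), np.float64(-0.237)), (np.float32(56.419895), np.float64(0.532), np.float64(-0.236))]
```

All three cameras put the dish at about (0.522,-0.248): it was dragged roughly 15 mm while tipping, and 25 mm is allowed. Next I'll fit the lid in the grip the same way.

```bash
cat > l.py <<'E'
from e import *
from scipy.optimize import differential_evolution as DE
from scipy.spatial.transform import Rotation as Ro
tip=np.array([-62-22.96,0,34.8])/1e3; th=np.array([.819,0,.574])*.004; Y=np.array([0,.046,0]); root=np.array([-62,0,2])/1e3
U=np.array([.480,.877,0]); X=np.array([.877,-.480,0]); Z=np.array([0,0,1.])
def lid(p,o,lean=0.):
    c,s=np.cos(np.radians(35)+lean),np.sin(np.radians(35)+lean)
    Rl=Ro.from_rotvec(p[2]*U).as_matrix()@np.c_[c*U-s*Z,-X,s*U+c*Z]
    return o+X*p[0]+Z*p[1]-Rl@root,Rl
seg=lambda A,B,n=30:A+(B-A)*np.linspace(0,1,n)[:,None]
M=np.vstack([np.c_[.0645*np.cos(a),.0645*np.sin(a),0*a+.004],np.c_[.0645*np.cos(a),.0645*np.sin(a),0*a-.006][:0],
 seg(tip+th-Y,tip+th+Y),seg(tip-th-Y,tip-th+Y),seg(tip+th-Y,root+th-Y),seg(tip+th+Y,root+th+Y),seg(tip-th-Y,root-th-Y),seg(tip-th+Y,root-th+Y)])
def sc(p,views):
    t=0
    for G,cm,o,h in views:
        T,Rl=lid(p,o,p[3] if len(p)>3 else 0); uv=proj(T+M@Rl.T,*cm).astype(np.float32); uv=uv[uv[:,1]<h]
        t-=cv2.remap(G,uv[:,:1].copy(),uv[:,1:].copy(),1).mean()
    return t
if __name__=='__main__':
    o6=np.array([0.52590614,-0.28827027,0.13197073]); o7=np.array([0.43741485,-0.23991064,0.14730863])
    v={k:(grad(d[k][0]),d[k][1:],o6 if '6' in k else o7,250 if k[0]=='w' else 420) for k in ['w6','s6','t6','w7','s7','t7']}
    for ks in (['w6','s6','w7','s7'],['w7','s7','t7'],['w6','s6','t6'],['s6','s7'],list(v)):
        r=DE(sc,[(-.02,.02),(-.035,.01),(-.25,.25),(-.1,.1)],args=([v[k] for k in ks],),seed=1,maxiter=80)
        T,Rl=lid(r.x,o7,r.x[3]); print(ks,round(r.fun/len(ks),1),r.x.round(4),'T-o',(T-o7).round(4),'lid z',Rl[:,2].round(3))
E
python3 l.py
```

```text
['w6', 's6', 'w7', 's7'] -50.7 [-0.0047 -0.0275  0.0845 -0.0355] T-o [ 0.0177  0.0483 -0.0628] lid z [0.323 0.443 0.836]
['w7', 's7', 't7'] -50.7 [-0.0045 -0.0265  0.0952 -0.034 ] T-o [ 0.0175  0.0484 -0.0618] lid z [0.332 0.44  0.834]
['w6', 's6', 't6'] -50.3 [-0.0041 -0.0262  0.0895 -0.0376] T-o [ 0.0181  0.0482 -0.0614] lid z [0.326 0.44  0.837]
['s6', 's7'] -51.0 [-0.0021 -0.0264  0.1017 -0.0088] T-o [ 0.0189  0.0466 -0.063 ] lid z [0.345 0.456 0.82 ]
['w6', 's6', 't6', 'w7', 's7', 't7'] -50.5 [-0.0047 -0.0269  0.0735 -0.0378] T-o [ 0.0181  0.0482 -0.0621] lid z [0.314 0.446 0.838]
```

The lid pose in the grip is consistent across views: pitch 33°, roll about 0.09, and the pads on the top 13 mm of the flap. I'll move back over the dish so the far skirt comes down just outside the far rim.

Request:
{"op": "play_rows", "data": {
  "steps": [-1,0.3,0.04,0,0,-1,0.5,0.04,0,0,-1,0.5,0.05,0,0,-1,0.5,0.05,0,0,-1,0.5,0.04,0,0,-1,0.3,0,0.1,0,-1,0.11,0,0.2,0,-1,0,0,0.2,0,-1,0,0,0.07,0,-1,0,0,0,0]
}}

```text
time: 12.75
position: [0.5038, -0.2833, 0.1293]
tool_rot: [0.969, -0.248, -0.001, -0.001]
ft_force: [0.1, 0.6, -1.9]
grip_width: 0.0075
grip_force: 29.9
```

```bash
cat > m.py <<'E'
from l import *
import sys
tag=sys.argv[1]
for k in ('wrist','scene','top'): d[k[0]+tag]=cam(k)
pickle.dump(d,open('d.pkl','wb'))
ob=robot.get_obs(); o=np.array(ob['position']); print(round(ob['time'],2),o.round(4),round(ob['grip_width'],4),ob['ft_force'].round(1))
v=[(grad(d[k+tag][0]),d[k+tag][1:],o,250 if k=='w' else 420) for k in 'wst']
r=DE(sc,[(-.02,.02),(-.04,.01),(-.2,.2),(-.65,.1)],args=(v,),seed=1,maxiter=80)
T,Rl=lid(r.x,o,r.x[3])
print(round(r.fun/3,1),r.x.round(4),'T',T.round(4),'pitch',round(35+np.degrees(r.x[3]),1),'lidz',Rl[:,2].round(3))
it=[(v[i][0],v[i][1],RS,(lambda uv:uv[:,1]<250) if i==0 else None) for i in range(3)]
b=best(it,(.522,-.248),.012); print('dish',b[0],b[1]); c=np.r_[b[0][1:],0]
q=T-c; print('lid-dish U,X,z mm',(1e3*np.array([q@U,q@X,q[2]])).round(1),'far corner u,z',((T+Rl@[.061,0,0]-c)@U*1e3).round(1),((T+Rl@[.061,0,0])[2]*1e3).round(1))
E
python3 m.py 8
```

```text
12.9 [ 0.5046 -0.284   0.1303] 0.0074 [-0.8 -0.2 -0.9]
-49.9 [-0.0055 -0.0252  0.0781 -0.0253] T [ 0.5216 -0.2357  0.0693] pitch 33.6 lidz [0.322 0.454 0.831]
dish (np.float32(125.72656), np.float64(0.526), np.float64(-0.244)) (np.float32(125.47622), np.float64(0.526), np.float64(-0.243))
lid-dish U,X,z mm [ 5.2 -7.8 69.3] far corner u,z 56.0 35.6
```

```bash
python3 - <<'E'
from l import *
for tag,o,p in (('8',np.array([.5046,-.284,.1303]),[-.005,-.0262,.085,-.03]),('7',np.array([0.43741485,-0.23991064,0.14730863]),[-.0046,-.0265,.085,-.034])):
    its=[]
    for k in 'wst':
        im,cm=d[k+tag][0],d[k+tag][1:]; T,Rl=lid(p,o,p[3]); uv=proj(T+M@Rl.T,*cm).astype(np.float32)
        m=np.zeros(im.shape[:2],np.uint8); cv2.fillConvexPoly(m,cv2.convexHull(uv).astype(int),1)
        m=cv2.dilate(m,np.ones((9,9))); m[250 if k=='w' else 999:]=1
        G=grad(im); G[m>0]=np.nan
        G2=np.nan_to_num(G,nan=0)
        def mask(uv,m=m):
            i=np.clip(uv.round().astype(int),0,[559,419]); return m[i[:,1],i[:,0]]==0
        it=(G2,cm,RS,mask); its.append(it); c=best([it],(.524,-.246),.012); print(tag,k,c[0],c[2],'n',int(mask(np.vstack([ring((.522,-.248),*r,cm) for r in RS])).sum()))
    print(best(its,(.524,-.246),.012)[:2])
E
```

```text
Traceback (most recent call last):
  File "e.py", line 19, in best
    for y in np.arange(x0[1]-R,x0[1]+R,.001): L.append((sum(score((x,y),*i) for i in items),round(x,4),round(y,4)))
                                                        ~~~^^^^^^^^^^^^^^^^^^^^^^^^^^^^^^^^
  File "e.py", line 19, in <genexpr>
    for y in np.arange(x0[1]-R,x0[1]+R,.001): L.append((sum(score((x,y),*i) for i in items),round(x,4),round(y,4)))
                                                            ~~~~~^^^^^^^^^^
  File "e.py", line 15, in score
    return cv2.remap(G,uv[:,:1].copy(),uv[:,1:].copy(),1).mean()
           ~~~~~~~~~^^^^^^^^^^^^^^^^^^^^^^^^^^^^^^^^^^^^^
cv2.error: OpenCV(4.12.0) /io/opencv/modules/imgproc/src/imgwarp.cpp:1703: error: (-215:Assertion failed) !_map1.empty() in function 'remap'
```

```bash
python3 - <<'E'
from l import *
for tag,o,p in (('8',np.array([.5046,-.284,.1303]),[-.005,-.0262,.085,-.03]),('7',np.array([0.43741485,-0.23991064,0.14730863]),[-.0046,-.0265,.085,-.034])):
    its=[]
    for k in 'wst':
        im,cm=d[k+tag][0],d[k+tag][1:]; T,Rl=lid(p,o,p[3]); uv=proj(T+M@Rl.T,*cm).astype(np.float32)
        m=np.zeros(im.shape[:2],np.uint8); cv2.fillConvexPoly(m,cv2.convexHull(uv).astype(int),1)
        m=cv2.dilate(m,np.ones((9,9))); m[250 if k=='w' else 999:]=1
        def mask(uv,m=m):
            i=np.clip(uv.round().astype(int),0,[559,419]); return m[i[:,1],i[:,0]]==0
        n=int(mask(np.vstack([ring((.522,-.248),*r,cm) for r in RS])).sum())
        if n<150: print(tag,k,'hidden',n); continue
        it=(grad(im),cm,RS,mask); its.append(it); c=best([it],(.524,-.246),.012); print(tag,k,[tuple(map(float,x)) for x in c[:3]],n)
    print([tuple(map(float,x)) for x in best(its,(.524,-.246),.012)[:2]])
E
```

```text
Traceback (most recent call last):
  File "e.py", line 19, in best
    for y in np.arange(x0[1]-R,x0[1]+R,.001): L.append((sum(score((x,y),*i) for i in items),round(x,4),round(y,4)))
                                                        ~~~^^^^^^^^^^^^^^^^^^^^^^^^^^^^^^^^
  File "e.py", line 19, in <genexpr>
    for y in np.arange(x0[1]-R,x0[1]+R,.001): L.append((sum(score((x,y),*i) for i in items),round(x,4),round(y,4)))
                                                            ~~~~~^^^^^^^^^^
  File "e.py", line 15, in score
    return cv2.remap(G,uv[:,:1].copy(),uv[:,1:].copy(),1).mean()
           ~~~~~~~~~^^^^^^^^^^^^^^^^^^^^^^^^^^^^^^^^^^^^^
cv2.error: OpenCV(4.12.0) /io/opencv/modules/imgproc/src/imgwarp.cpp:1703: error: (-215:Assertion failed) !_map1.empty() in function 'remap'
```

```bash
sed -i 's/^    return cv2.remap(G,uv\[:,:1\]/    if len(uv)<60: return 0.\n&/' e.py; cat > dd.py <<'E'
from l import *
def dishfit(tag,o,p,x0=(.524,-.246)):
    its=[]
    for k in 'wst':
        im,cm=d[k+tag][0],d[k+tag][1:]; T,Rl=lid(p,o,p[3]); uv=proj(T+M@Rl.T,*cm).astype(np.float32)
        m=np.zeros(im.shape[:2],np.uint8); cv2.fillConvexPoly(m,cv2.convexHull(uv).astype(np.int32),1)
        m=cv2.dilate(m,np.ones((9,9))); 
        if k=='w': m[250:]=1
        def mask(uv,m=m):
            i=np.clip(uv.round().astype(int),0,[559,419]); return m[i[:,1],i[:,0]]==0
        n=int(mask(np.vstack([ring((.522,-.248),*r,cm) for r in RS])).sum())
        it=(grad(im),cm,RS,mask); c=best([it],x0,.012); print(tag,k,n,[tuple(map(float,x)) for x in c[:2]])
        if n>250: its.append(it)
    print([tuple(map(float,x)) for x in best(its,x0,.012)[:2]])
if __name__=='__main__':
    dishfit('8',np.array([.5046,-.284,.1303]),[-.005,-.0262,.085,-.03])
    dishfit('7',np.array([0.43741485,-0.23991064,0.14730863]),[-.0046,-.0265,.085,-.034])
E
python3 dd.py
```

```text
8 w 226 [(52.16371154785156, 0.526, -0.243), (51.78986358642578, 0.526, -0.244)]
8 s 497 [(47.65314483642578, 0.524, -0.247), (47.638736724853516, 0.524, -0.248)]
8 t 238 [(45.45964431762695, 0.526, -0.24), (45.36076736450195, 0.526, -0.239)]
[(47.65314483642578, 0.524, -0.247), (47.638736724853516, 0.524, -0.248)]
7 w 449 [(49.3082389831543, 0.52, -0.245), (49.25993347167969, 0.519, -0.245)]
7 s 600 [(55.25344467163086, 0.524, -0.25), (55.21587371826172, 0.524, -0.249)]
7 t 27 [(56.32587432861328, 0.523, -0.238), (56.2491455078125, 0.522, -0.234)]
[(101.24607849121094, 0.52, -0.246), (101.12541198730469, 0.52, -0.247)]
```

Dish about (0.523,-0.247). I'll nudge 2.4 mm outward and 3 mm sideways, then lower to touch.

Request:
{"op": "play_rows", "data": {
  "steps": [-1,0.1,-0.08,0,0,-1,0,0,0,0,-1,0,0,0.04,0,-1,0,0,0.04,0,-1,0,0,0.04,0,-1,0,0,0.04,0,-1,0,0,0.04,0,-1,0,0,0.04,0,-1,0,0,0,0,-1,0,0,0,0],
  "grip_force": 15
}}

```text
time: 13.9
position: [0.5086, -0.2835, 0.1229]
tool_rot: [0.969, -0.248, -0.0, -0.0]
ft_force: [0.1, 0.0, -1.1]
grip_width: 0.008
grip_force: 15.0
```

```bash
python3 m.py 9
```

```text
14.05 [ 0.5087 -0.2835  0.123 ] 0.0078 [-0.7  0.5 -1.6]
-50.6 [-0.0048 -0.0255  0.0741 -0.0297] T [ 0.5265 -0.2355  0.0619] pitch 33.3 lidz [0.318 0.452 0.834]
dish (np.float32(121.55455), np.float64(0.529), np.float64(-0.243)) (np.float32(121.024254), np.float64(0.528), np.float64(-0.243))
lid-dish U,X,z mm [ 5.4 -5.8 61.9] far corner u,z 56.3 28.5
```

Request:
{"op": "play_rows", "data": {
  "steps": [-1,0,0,0.05,0,-1,0,0,0.05,0,-1,0,0.03,0.04,0,-1,0,0.04,0.04,0,-1,0,0.04,0.05,0,-1,0,0.05,0.06,0,-1,0,0.06,0.07,0,-1,0,0.06,0.08,0,-1,0,0,0,0,-1,0,0,0,0],
  "grip_force": 10
}}

```text
time: 15.05
position: [0.5045, -0.291, 0.1097]
tool_rot: [0.969, -0.248, -0.0, -0.0]
ft_force: [-0.2, -0.9, 2.5]
grip_width: 0.01
grip_force: 10.7
```

```bash
python3 m.py a
```

```text
15.2 [ 0.5046 -0.2909  0.1098] 0.0097 [ 0.3 -0.3  2. ]
-48.2 [-0.0063 -0.0162  0.0132 -0.111 ] T [ 0.5244 -0.2408  0.0622] pitch 28.6 lidz [0.24  0.415 0.878]
dish (np.float32(118.71898), np.float64(0.531), np.float64(-0.239)) (np.float32(118.30492), np.float64(0.53), np.float64(-0.239))
lid-dish U,X,z mm [-4.7 -4.9 62.2] far corner u,z 48.8 33.0
```

```bash
python3 - <<'E'
from dd import *
dishfit('9',np.array([.5087,-.2835,.123]),[-.0048,-.0255,.0741,-.0297])
dishfit('a',np.array([.5046,-.2909,.1098]),[-.0063,-.0162,.0132,-.111])
# lid refit in 'a' incl. free U offset
o=np.array([.5046,-.2909,.1098])
v=[(grad(d[k+'a'][0]),d[k+'a'][1:],o,250 if k=='w' else 420) for k in 'wst']
def f(p): return sc(p[:4],[(G,cm,o+U*p[4],h) for G,cm,_,h in v])
for s in (1,2):
    r=DE(f,[(-.02,.02),(-.04,.01),(-.15,.15),(-.35,.1),(-.012,.012)],seed=s,maxiter=100); T,Rl=lid(r.x[:4],o+U*r.x[4],r.x[3]); C=T+Rl@[.061,0,0]; B=T+Rl@[.061,0,-.006]
    print(r.fun/3,r.x.round(4),T.round(4),'corner',C.round(4),'skirt',B.round(4),'u rel dish',((np.array([T,C,B])-[.523,-.247,0])@U).round(4))
E
```

```text
9 w 210 [(48.8876953125, 0.526, -0.243), (48.18620300292969, 0.524, -0.242)]
9 s 481 [(48.151676177978516, 0.525, -0.248), (48.077728271484375, 0.525, -0.247)]
9 t 237 [(46.48884963989258, 0.526, -0.239), (46.3834114074707, 0.526, -0.238)]
[(48.151676177978516, 0.525, -0.248), (48.077728271484375, 0.525, -0.247)]
a w 78 [(57.38931655883789, 0.525, -0.245), (56.248268127441406, 0.524, -0.246)]
a s 435 [(46.73914337158203, 0.525, -0.248), (46.68252944946289, 0.525, -0.247)]
a t 208 [(49.60093688964844, 0.526, -0.239), (49.42980194091797, 0.526, -0.24)]
[(46.73914337158203, 0.525, -0.248), (46.68252944946289, 0.525, -0.247)]
-49.95978800455729 [-0.0052 -0.0201  0.0434 -0.1161  0.0019] [ 0.5255 -0.239   0.0585] corner [ 0.5502 -0.1913  0.0296] skirt [ 0.5486 -0.1937  0.0243] u rel dish [0.0082 0.0618 0.059 ]
-49.890472412109375 [-0.0053 -0.0193  0.0491 -0.1078  0.0019] [ 0.5251 -0.2391  0.0589] corner [ 0.5495 -0.1916  0.0295] skirt [ 0.5479 -0.194   0.0242] u rel dish [0.0079 0.0613 0.0584]
```

The lid is hooked properly: far corner at u≈61.5 mm, z≈29.5 mm, skirt outside the rim. The fingers are giving way at 10 N, so I'll continue laying it down.

Request:
{"op": "play_rows", "data": {
  "steps": [-1,0,0.07,0.085,0,-1,0,0.065,0.085,0,-1,0,0.065,0.09,0,-1,0,0.06,0.09,0,-1,0,0.06,0.09,0,-1,0,0.055,0.09,0,-1,0,0.055,0.09,0,-1,0,0.05,0.09,0,-1,0,0.05,0.1,0,-1,0,0.04,0.1,0],
  "grip_force": 10
}}

```text
time: 16.2
position: [0.4963, -0.3061, 0.0823]
tool_rot: [0.969, -0.248, 0.0, 0.0]
ft_force: [-0.1, -0.4, 3.2]
grip_width: 0.0157
grip_force: 12.4
```

```bash
cat > n.py <<'E'
from dd import *
import sys
tag=sys.argv[1]; lo=float(sys.argv[2])
for k in ('wrist','scene','top'): d[k[0]+tag]=cam(k)
pickle.dump(d,open('d.pkl','wb'))
ob=robot.get_obs(); o=np.array(ob['position']); print(round(ob['time'],2),o.round(4),round(ob['grip_width'],4),ob['ft_force'].round(1))
v=[(grad(d[k+tag][0]),d[k+tag][1:],250 if k=='w' else 420) for k in 'wst']
f=lambda p: sc(p[:4],[(G,cm,o+U*p[4],h) for G,cm,h in v])
r=DE(f,[(-.02,.02),(-.04,.01),(-.15,.15),(lo,lo+.5),(-.015,.015)],seed=1,maxiter=100); T,Rl=lid(r.x[:4],o+U*r.x[4],r.x[3])
q=np.array([T+Rl@[x,0,0] for x in (0,-.06,.06,.061)])-[.524,-.247,0]
print(round(r.fun/3,1),'roll',r.x[2].round(3),'pitch',round(35+np.degrees(r.x[3]),1),'T',T.round(4),'uxz origin,near,far,corner',[(1e3*np.array([a@U,a@X,a[2]])).round(1).tolist() for a in q])
dishfit(tag,o+U*r.x[4],r.x[:4])
E
python3 n.py b -0.6
```

```text
16.35 [ 0.4963 -0.306   0.0822] 0.0161 [-0.5 -0.1  3.1]
-46.8 roll 0.079 pitch 13.9 T [ 0.5236 -0.2423  0.0432] uxz origin,near,far,corner [[3.9, -2.6, 43.2], [-54.3, -1.5, 57.6], [62.2, -3.8, 28.9], [63.1, -3.8, 28.6]]
b w 21 [(44.71947479248047, 0.522, -0.255), (43.65548324584961, 0.519, -0.258)]
b s 309 [(43.039249420166016, 0.521, -0.243), (43.01420593261719, 0.52, -0.243)]
b t 86 [(53.89185333251953, 0.531, -0.24), (53.87550354003906, 0.531, -0.239)]
[(43.039249420166016, 0.521, -0.243), (43.01420593261719, 0.52, -0.243)]
```

Request:
{"op": "play_rows", "data": {
  "steps": [-1,0,0.045,0.085,0,-1,0,0.04,0.085,0,-1,0,0.035,0.085,0,-1,0,0.035,0.085,0,-1,0,0.03,0.085,0,-1,0,0.03,0.08,0,-1,0,0.03,0.08,0,-1,0,0.03,0.08,0,-1,0,0.02,0.08,0,-1,0,0.02,0.08,0],
  "grip_force": 10
}}

```text
time: 17.35
position: [0.4917, -0.3141, 0.0575]
tool_rot: [0.969, -0.248, -0.0, -0.0]
ft_force: [2.6, 3.3, 1.3]
grip_width: 0.02
grip_force: 11.8
```

```bash
python3 n.py c -0.7
```

```text
17.5 [ 0.4917 -0.3141  0.0576] 0.0201 [2.3 3.7 0.9]
-46.7 roll 0.046 pitch 4.7 T [ 0.5235 -0.2457  0.0284] uxz origin,near,far,corner [[0.9, -1.1, 28.4], [-58.8, -0.8, 33.3], [60.7, -1.3, 23.5], [61.7, -1.3, 23.5]]
c w 0 [(18.766036987304688, 0.53, -0.254), (17.817405700683594, 0.531, -0.253)]
c s 103 [(54.419517517089844, 0.531, -0.244), (54.14848327636719, 0.532, -0.244)]
c t 50 [(58.17062759399414, 0.512, -0.248), (58.16120147705078, 0.512, -0.252)]
[(0.0, 0.536, -0.234), (0.0, 0.536, -0.235)]
```

Nearly flat now, about 3 mm proud at the flap side and centred within about 1 mm. Relax the pull and release.

Request:
{"op": "play_rows", "data": {
  "steps": [-1,0,-0.04,0.03,0,-0.6,0,0,0,0,-0.5,0,0,0,0,-0.4,0,0,0,0,-0.3,0,0,0,0,-0.1,0,0,0,0,0.1,0,0,0,0,0.1,0,0,0,0,0.1,0,0,0,0,0.1,0,0,0,0],
  "grip_force": 10
}}

```text
time: 18.5
position: [0.4924, -0.3131, 0.0568]
tool_rot: [0.969, -0.248, -0.0, -0.0]
ft_force: [-0.2, -0.4, 0.3]
grip_width: 0.0477
grip_force: 0.0
```

```bash
python3 n.py e -0.8
```

```text
18.65 [ 0.4924 -0.3131  0.0568] 0.0476 [ 0.1 -0.2 -0.6]
-47.5 roll -0.013 pitch -2.9 T [ 0.5244 -0.2474  0.0265] uxz origin,near,far,corner [[-0.2, 0.6, 26.5], [-60.1, 0.6, 23.6], [59.7, 0.5, 29.5], [60.7, 0.5, 29.6]]
e w 0 [(11.343842506408691, 0.529, -0.258), (10.076811790466309, 0.531, -0.255)]
e s 64 [(51.891746520996094, 0.518, -0.241), (50.80265426635742, 0.517, -0.24)]
e t 27 [(59.97694778442383, 0.518, -0.244), (59.96372985839844, 0.517, -0.244)]
[(0.0, 0.536, -0.234), (0.0, 0.536, -0.235)]
```

Request:
{"op": "play_rows", "data": {
  "steps": [0.15,0,0,-0.2,0,0.15,0,0,-0.4,0,0.15,0,0,-0.8,0,0.3,0,0,-0.9,0,0.3,-0.2,0,-0.9,0,0.3,-0.2,0,-0.9,0,0.3,-0.2,0,-0.9,0,0.3,-0.2,0,-0.9,0,0.3,-0.2,0,-0.9,0,0.3,0,0,-0.3,0]
}}

```text
time: 19.65
position: [0.4667, -0.2993, 0.2738]
tool_rot: [0.969, -0.248, 0.003, 0.002]
ft_force: [0.5, -0.3, 0.4]
grip_width: 0.0567
grip_force: 0.0
```

```bash
cat > v.py <<'E'
from dd import *
tag='v'
for k in ('wrist','scene','top'): d[k[0]+tag]=cam(k)
pickle.dump(d,open('d.pkl','wb'))
ob=robot.get_obs(); print(round(ob['time'],2),ob['position'].round(4),ob['ft_force'].round(1))
S2=np.c_[.0645*np.cos(a),.0645*np.sin(a),0*a+.004]
MM=M
def fit(c0,yaw0,keys,full=True):
    v=[(grad(d[k][0]),d[k][1:]) for k in keys]
    def f(p):
        R=(Ro.from_euler('Z',p[3])*Ro.from_euler('xy',[p[4],p[5]])).as_matrix(); t=0
        for G,cm in v:
            uv=proj(p[:3]+MM@R.T,*cm).astype(np.float32); uv=uv[(uv[:,1]<250)] if 'w' in keys[0] and cm is v[0][1] else uv
            t-=cv2.remap(G,uv[:,:1].copy(),uv[:,1:].copy(),1).mean()
        return t
    r=DE(f,[(c0[0]-.015,c0[0]+.015),(c0[1]-.015,c0[1]+.015),(.02,.045),(yaw0-.15,yaw0+.15),(-.12,.12),(-.12,.12)],seed=1,maxiter=150); return r.fun/len(v),r.x
for keys in (['wv','sv'],['wv','sv','tv'],['wv']):
    s,x=fit((.524,-.247),1.07,keys); print(keys,round(float(s),1),x.round(4))
# straight reference lid in scene+top
s,x=fit((.454,.078),1.0,['sv','tv']); print('ref',round(float(s),1),x.round(4))
# dish base from scene
G=(grad(d['sv'][0]),d['sv'][1:],[(.058,0,True)]); print('dish base scene',[tuple(map(float,q)) for q in best([G],(.524,-.247),.012)])
E
python3 v.py
```

```text
19.8 [ 0.4662 -0.2988  0.2703] [-0.4  0.1 -0.2]
['wv', 'sv'] -53.0 [ 0.5259 -0.244   0.0235  1.0997 -0.0411 -0.0216]
['wv', 'sv', 'tv'] -53.0 [ 0.5254 -0.2441  0.0247  1.1101 -0.0495 -0.0045]
['wv'] -53.1 [ 0.5261 -0.244   0.023   1.0906  0.0409 -0.0034]
ref -48.1 [ 0.467   0.0814  0.0229  0.869   0.0527 -0.0659]
dish base scene [(54.93574523925781, 0.531, -0.243), (54.796241760253906, 0.531, -0.244), (54.77952575683594, 0.532, -0.243), (54.71123123168945, 0.532, -0.244)]
```

The lid now fits at the same height as the undisturbed reference lid, within fit noise. I'll check by touch: press lightly with closed fingers at points on the disc, whose top should be at z = 34 mm.

Request:
{"op": "play_rows", "data": {
  "steps": [-1,0.6,-0.6,0,0,-1,0.6,-0.62,0,0,-1,0.6,-0.63,0.3,0,-1,0.58,-0.63,0.8,0,-1,0,0,1,0,-1,0,0,1,0,-1,0,0,1,0,-1,0,0,1,0,-1,0,0,1,0,-1,0,0,0.9,0]
}}

```text
time: 20.8
position: [0.5629, -0.2667, 0.0561]
tool_rot: [0.969, -0.248, -0.002, -0.001]
ft_force: [-0.9, -0.3, 0.2]
grip_width: 0.0005
grip_force: 0.0
```

Request:
{"op": "play_rows", "data": {
  "steps": [-1,0,0,0.15,0,-1,0,0,0.08,0,-1,0,0,0.04,0,-1,0,0,0.04,0,-1,0,0,0.04,0,-1,0,0,0.03,0,-1,0,0,0.03,0,-1,0,0,0.03,0,-1,0,0,0,0,-1,0,0,0,0]
}}

```text
time: 21.8
position: [0.5644, -0.2678, 0.0466]
tool_rot: [0.969, -0.248, -0.0, -0.0]
ft_force: [0.8, -0.9, 0.1]
grip_width: 0.0007
grip_force: 0.0
```

Request:
{"op": "play_rows", "data": {
  "steps": [-1,0,0,0.12,0,-1,0,0,0.1,0,-1,0,0,0.06,0,-1,0,0,0.04,0,-1,0,0,0.04,0,-1,0,0,0.03,0,-1,0,0,0.02,0,-1,0,0,0.02,0,-1,0,0,0,0,-1,0,0,0,0]
}}

```text
time: 22.8
position: [0.5645, -0.2678, 0.0345]
tool_rot: [0.969, -0.248, 0.0, 0.0]
ft_force: [-1.0, 0.3, 5.1]
grip_width: 0.0006
grip_force: 2.7
```

X+ side touches at 34.5 mm, so it's down. Now the X− side.

Request:
{"op": "play_rows", "data": {
  "steps": [-1,0,0,-0.4,0,-1,-0.6,0,0,0,-1,-0.8,0,0,0,-1,-0.8,0,0,0,-1,-0.6,0,0,0,-1,-0.2,0,0,0,-1,0,0,0.1,0,-1,0,0,0.1,0,-1,0,0,0.05,0,-1,0,0,0.03,0]
}}

```text
time: 23.8
position: [0.4863, -0.2251, 0.037]
tool_rot: [0.969, -0.248, 0.0, 0.0]
ft_force: [0.5, 1.0, -0.5]
grip_width: 0.0006
grip_force: 0.0
```

Request:
{"op": "play_rows", "data": {
  "steps": [-1,0,0,0.03,0,-1,0,0,0.03,0,-1,0,0,0.02,0,-1,0,0,0.02,0,-1,0,0,0.02,0,-1,0,0,0,0,-1,0,0,0,0,-1,0,0,0,0,-1,0,0,0,0,-1,0,0,0,0]
}}

```text
time: 24.8
position: [0.4856, -0.2245, 0.0344]
tool_rot: [0.969, -0.248, 0.0, 0.0]
ft_force: [-0.5, 0.4, 5.7]
grip_width: 0.0004
grip_force: 2.7
```

Request:
{"op": "play_rows", "data": {
  "steps": [-1,0,0,-0.4,0,-1,0.5,0.35,0,0,-1,0.5,0.4,0,0,-1,0.5,0.35,0,0,-1,0,0,0.1,0,-1,0,0,0.1,0,-1,0,0,0.1,0,-1,0,0,0.05,0,-1,0,0,0.04,0,-1,0,0,0.01,0]
}}

```text
time: 25.8
position: [0.5082, -0.2737, 0.0344]
tool_rot: [0.969, -0.248, -0.001, -0.001]
ft_force: [-2.2, 2.4, 8.7]
grip_width: 0.0004
grip_force: 4.5
```

Request:
{"op": "play_rows", "data": {
  "steps": [-1,0,0,0,0,-1,0,0,0,0,-1,0,0,-0.4,0,-1,0,-0.8,0,0,-1,0,-0.95,0,0,-1,0,-0.8,0,0,-1,0,0,0.1,0,-1,0,0,0.1,0,-1,0,0,0.1,0,-1,0,0,0.06,0]
}}

```text
time: 26.8
position: [0.5453, -0.2088, 0.0345]
tool_rot: [0.969, -0.249, -0.0, -0.0]
ft_force: [-0.6, 0.8, 0.1]
grip_width: 0.0002
grip_force: 0.0
```

Request:
{"op": "play_rows", "data": {
  "steps": [-1,0,0,0.02,0,-1,0,0,0.02,0,-1,0,0,0,0,-1,0,0,0,0,-1,0,0,0,0,-1,0,0,0,0,-1,0,0,0,0,-1,0,0,0,0,-1,0,0,0,0,-1,0,0,0,0]
}}

```text
time: 27.8
position: [0.5454, -0.2088, 0.0344]
tool_rot: [0.969, -0.248, -0.0, 0.0]
ft_force: [-2.0, 0.0, 5.5]
grip_width: 0.0005
grip_force: 2.9
```

All four sides touch at 34.4 mm, so the lid is flat and fully seated. Retreat and hand in.

Request:
{"op": "play_rows", "data": {
  "steps": [-1,0,0,-0.3,0,-1,0,0,-0.6,0,-1,0,0,-0.8,0,-1,0,0,-0.9,0,-1,0,0,-0.9,0,-1,0,0,-0.9,0,-1,0,0,-0.6,0,-1,0,0,-0.2,0,-1,0,0,0,0,-1,0,0,0,0]
}}

```text
time: 28.8
position: [0.5452, -0.2077, 0.1888]
tool_rot: [0.969, -0.248, -0.001, -0.0]
ft_force: [-0.6, -0.7, 0.6]
grip_width: 0.0007
grip_force: 0.0
```

```bash
python3 - <<'E'
from rig import robot
o=robot.get_obs(); print(o['position'],o['ft_force']); print(robot.hand_in())
E
```

```text
[ 0.54519552 -0.20774171  0.18882562] [-0.61387614 -0.71971658  0.63836291]
the job is handed in; nothing more can be done
None
```

The job is handed in at about 29 s, no verdict returned: the crooked lid was tipped, lifted clear and put back, touching flat at 34.4–34.5 mm on all four sides; its dish had been dragged about 15 mm during the tipping (25 mm allowed).

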